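# Square up a pile of panel blanks in the squaring jig

## Task

Lay the loose aluminium panel on top of the two already lying skewed in the squaring jig, setting it down rather than dropping it, then push the pile home so that all three panels lie flat, squarely one over another, and flush against both the jig's long fence and its end stop. Do not disturb the tape roll, the marker or the tin.

Things in the scene. Friction and masses are not known exactly. Their poses are not given: they have to be found in the camera images.
- work_board: fixed flat plywood work board on battens, 242 mm (x) by 428 mm (y); the jig, the panels and the marker stand on it. Its top is level, 45 mm above the bench; origin at bench height under its centre
- squaring_jig: squaring jig, fixed on the board: grey base plate, 6 mm thick, -58 to +50 mm in its x and -82 to +90 mm in its y, with two straight aluminium bars on it, the long fence on the far (+x) side and the end stop on the left (+y) side; the -x and -y sides are open. Origin at the height of the board's top under the centre of a panel that is home (130 mm length along the fence); its yaw varies
- jig_fence (a point): middle of the foot of the long fence's inner face, on the base; jig's axes; 30 mm in +x and 4 mm in -y from the jig's origin, 6 mm above the board. The fence is 118 mm long (along y), 14 mm thick, its top 36 mm above the board
- jig_stop (a point): middle of the foot of the end stop's inner face, on the base; jig's axes; 65 mm in +y and 6 mm in -x from the jig's origin, 6 mm above the board. The stop is 48 mm long (along x), 14 mm thick, its top 36 mm above the board
- jig_home (a point): point on top of the jig's base, 6 mm above the board, right above the jig's origin, axes as the jig's; the centre of the underside of the lowest panel when it is home. Home for the second and third panel is 8 and 16 mm above it
- panel_lower: flat bare aluminium instrument-panel blank with square edges and four small dark 5 mm mounting holes near the corners, 60 mm (its x) by 130 mm (its y) by 8 mm thick, 0.12 to 0.24 kg; origin at the centre of its underside. Starts flat on the jig's base, skewed by up to 0.1 rad, its centre 9 to 22 mm short of home along both of the jig's axes
- panel_upper: flat bare aluminium instrument-panel blank with square edges and four small dark 5 mm mounting holes near the corners, 60 mm (its x) by 130 mm (its y) by 8 mm thick, 0.12 to 0.24 kg; origin at the centre of its underside. Starts flat on panel_lower, skewed differently, within the same limits
- panel_loose: flat bare aluminium instrument-panel blank with square edges and four small dark 5 mm mounting holes near the corners, 60 mm (its x) by 130 mm (its y) by 8 mm thick, 0.12 to 0.24 kg; origin at the centre of its underside. Starts flat on the board beside the jig with its 130 mm length pointing roughly away from the robot; it can be gripped across its 60 mm width
- tape_roll: bystander, loose; leave it alone; origin at the centre of its underside. Roll of black tape lying flat, 62 mm across, 18 mm high, on the bench in front of the board
- marker: bystander, loose; leave it alone; origin at the centre of its underside. Felt marker, red and black, 132 mm long, 14 mm thick, on the work board behind the jig and the loose panel, lying along y
- rosin_tin: bystander, loose; leave it alone; origin at the centre of its underside. Round open blue tin, 83 mm across, 37 mm high, on the bench in front of the board

How it is judged:
By the outcome, as a careful person would: the job done as asked, in the order asked, and still so for the second after the job is handed in, with the robot touching nothing.
It also fails if it takes over 67 s, if anything falls off the work surface, if the arm or the gripper's body presses on something with over 40 N, if the wrist force passes 120 N, or if a joint passes its speed limit or range.

## Robot

A 6-joint arm with a two-finger parallel gripper is mounted at the origin on the work surface; the furniture and walls round the work are solid. World frame = base frame: x ahead of the robot, y to its left, z up, the work surface at z = 0. Lengths are in m, angles in rad, forces in N, time in s.
With the tool pointing down it reaches from about 0.275 to 0.775 m from the base axis. Payload 14.6 kg.
Tool frame: the origin (TCP) lies on the centre line of the jaws, within the pads' length; the fingertips stand 17 mm ahead of it and the grasp point (between the pads) lies 2 mm behind it (bot.tcp_to_tips is the distance from the TCP to the fingertips, in m); z points along the fingers, y is the line along which they close (so a half turn about z gives the same grasp; the last joint's range is limited). The gripper opens to 85 mm and grips with 20 to 120 N. Pads are 22 mm wide; open, the fingers measure 114 mm over their backs; the gripper's body (76 mm by 85 mm) begins 54 mm behind the grasp point. The pads swing forward as they close: fully open they stand 13 mm farther back than shut.
Start: joints at [1.129, 0.263, -0.048, 1.259, 0, 1.415], TCP at [0.149, 0.504, 0.248] pointing down, gripper open.
Joint ranges: [-2.65, 2.65], [-0.89, 1.7], [-1.18, 1.37], [-2.13, 2.11], [-1.35, 1.29], [-3.14, 3.14]. Speed limits (rad/s): [1.89, 1.89, 2.57, 2.79, 3.14, 3.14].

## Interface

Orientations are given as a unit quaternion [w, x, y, z].
In Python, from bench import bot, imaging, sense, sign_off gives the robot as it stands (bot), with the cameras (imaging), the readings as plain functions and the job as plain functions.
- The arm moves only by the shell command python3 steer.py FILE [FORCE], which reads ROWS from the file FILE. ROWS is a JSON list that holds a single list of rows (three levels of brackets), with 1 to 8 rows, each of 7 numbers: the opening from 0.0 (shut) to 1.0 (fully open), then dx, dy, dz in shares of the most that a row can go, 1 being 62.5 mm, then a rotation vector rx, ry, rz in shares of pi rad (1.0 is pi rad); each row shifts and turns the commanded pose from where the row before left it, along the tool's axes as they then stand; what a row does not reach is not made up. A row lasts 1/8 s, in which the tool goes at most 0.0625 m and 0.188 rad, less where a joint would pass 70% of its speed; a pose out of reach is approached as far as the arm can. The fingers move at their own pace and stop on an object; FORCE is the grip in N (left out, the last holds). Time passes only in rows, so rows that do not move let the fingers close. It prints the time, the measured TCP pose, the force, the opening and the grip force at its end. A shift or turn number past 1, either way, is cut back to 1. Input that does not fit is refused with a message, and nothing moves.
- sense(): the state, without advancing time (a new reading comes with each control period).
- imaging.get_image(name): name is "scene" or "side" or "wrist"; returns a dict with "img" (400x640x3 uint8, red, green, blue), "fov_y" (degrees; the focal length in pixels is half the picture's height over the tangent of half this angle, whatever the lens; pixels are square), "cx", "cy" (the principal point, pixels), "cam_to_world" (4x4, takes a point from camera to world coordinates). Camera axes: x right, y up, looking along -z (the intrinsics and any distortion apply to the point x, -y, -z); pixel columns grow to the right and rows downward; lengths in m; the calibration is good to about 2 mm. A picture is of the moment at which its call begins. There is no depth.
- sign_off(): hands the job in; it is judged then, once.
The state is a dict: "time": time; "joint_pos": joint angles; "joint_vel": joint speeds; "effort": joint torques, N m; "position": TCP position; "tool_rot": TCP orientation; "ft_force": force on the tool from outside, world axes, zero at the start; "torque": the same for the moment, N m; "opening": opening from 0.0 (shut) to 1.0 (fully open); "grasp_force": force on a finger pad.
Only numpy, scipy, OpenCV 4.12 (cv2) and the standard library are available. Lean on these libraries where they do the work, as an engineer would, in place of code of your own. Each camera call takes 0.05 s, during which the arm holds its last target. There are 200 camera calls.

## Working session

There is one attempt and no reset: what is moved stays moved. The work goes in short steps, Python scripts to look and compute and a shell command to move; the robot and the scene stay as the last step left them, time stands still between calls to the robot, and variables do not carry over. Pictures are saved under pics/ and viewed, at most 11 in all, crops included, and the job is handed in when it is done.

```bash
ls; mkdir -p pics; python3 - <<'E'
from bench import bot, imaging, sense, sign_off
import cv2,numpy as np
s=sense();print(s)
ims=[]
for n in("scene","side","wrist"):
    d=imaging.get_image(n);np.savez(f"pics/{n}0.npz",**d);print(n,d.keys(),d["fov_y"],d["cx"],d["cy"],np.round(d["cam_to_world"],3).tolist())
    cv2.imwrite(f"pics/{n}0.png",d["img"][...,::-1])
E
```

```text
bench.py
pics
steer.py
{'time': 0.0, 'joint_pos': array([ 1.12869894e+00,  2.63512446e-01, -4.89396213e-02,  1.25937458e+00,
       -3.40614856e-06,  1.41552947e+00]), 'joint_vel': array([ 3.36676185e-04,  4.20106676e-05,  1.93888563e-04, -1.69003465e-04,
        1.39124482e-03,  5.75058598e-04]), 'effort': array([-2.47622331e-03, -6.37609291e+01,  3.84585643e+01,  1.31758663e-02,
       -1.32161576e-04,  1.59058294e-05]), 'position': array([0.14841093, 0.50332644, 0.24782952]), 'tool_rot': array([-1.49963952e-04,  1.42924124e-01,  9.89733514e-01, -4.92853016e-04]), 'ft_force': array([-0.57336485, -0.39742016,  0.58643616]), 'torque': array([-0.01881259,  0.02461639,  0.01422333]), 'grasp_force': 0.0, 'opening': 0.9961850031015442}
scene dict_keys(['img', 'fov_y', 'cx', 'cy', 'cam_to_world']) 46.68967430754691 322.1971521868825 188.24865704883882 [[0.586, 0.552, -0.593, -0.046], [-0.81, 0.383, -0.444, -0.171], [-0.018, 0.741, 0.671, 0.64], [0.0, 0.0, 0.0, 1.0]]
side dict_keys(['img', 'fov_y', 'cx', 'cy', 'cam_to_world']) 53.48371502485755 325.2622275529658 200.0128753390144 [[-1.0, 0.007, -0.024, 0.433], [-0.024, -0.578, 0.815, 0.918], [-0.008, 0.816, 0.578, 0.565], [0.0, 0.0, 0.0, 1.0]]
wrist dict_keys(['img', 'fov_y', 'cx', 'cy', 'cam_to_world']) 61.405194260729445 319.2743766258982 196.96027956510156 [[0.281, -0.913, -0.296, 0.073], [0.96, 0.268, 0.087, 0.525], [-0.0, -0.308, 0.951, 0.372], [0.0, 0.0, 0.0, 1.0]]
```

View pics/scene0.png

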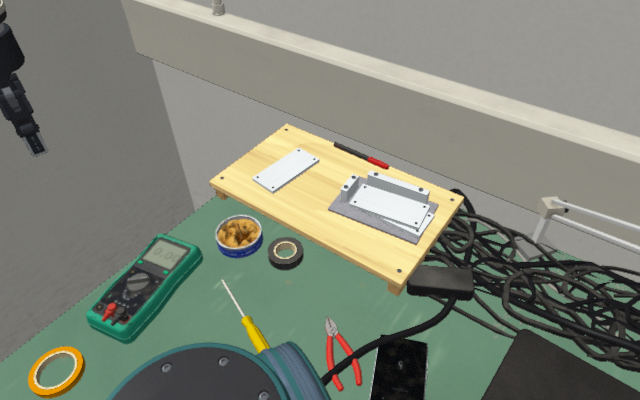

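View pics/side0.png

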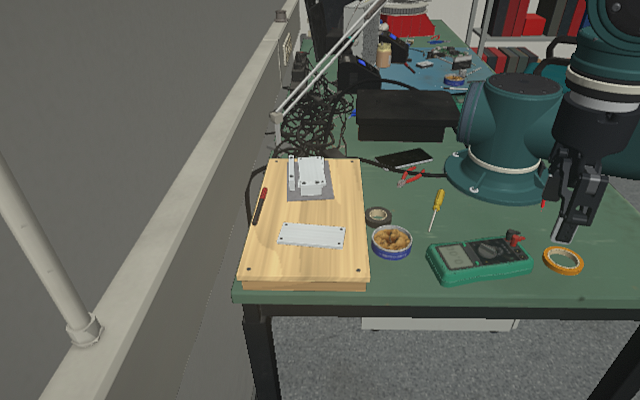

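The scene view shows the loose panel at about (286,170) and the jig with the skewed pile at about (390,205). The marker is behind at (362,155), and the tin and tape roll are in front at (240,235) and (285,253). The side view shows the loose panel at (312,235) and the jig at (310,178).

```bash
cat > h.py <<'E'
import numpy as np,cv2
from scipy.spatial.transform import Rotation as R
def snap(n,tag):
    from bench import bot, imaging, sense, sign_off
    d=imaging.get_image(n);np.savez(f"pics/{tag}.npz",**d);cv2.imwrite(f"pics/{tag}.png",d["img"][...,::-1]);return d
def ld(tag): return dict(np.load(f"pics/{tag}.npz"))
def ray(d,uv):
    f=200/np.tan(np.radians(float(d["fov_y"]))/2);uv=np.atleast_2d(uv).astype(float)
    c=np.c_[(uv[:,0]-d["cx"])/f,-(uv[:,1]-d["cy"])/f,-np.ones(len(uv))]
    M=d["cam_to_world"];v=c@M[:3,:3].T;return M[:3,3],v/np.linalg.norm(v,axis=1)[:,None]
def plane(d,uv,z):
    o,v=ray(d,uv);return o+v*((z-o[2])/v[:,2])[:,None]
def proj(d,P):
    M=d["cam_to_world"];f=200/np.tan(np.radians(float(d["fov_y"]))/2);c=(np.atleast_2d(P)-M[:3,3])@M[:3,:3]
    return np.c_[d["cx"]+f*c[:,0]/-c[:,2],d["cy"]-f*c[:,1]/-c[:,2]]
def tri(d1,u1,d2,u2):
    o1,v1=ray(d1,u1);o2,v2=ray(d2,u2);out=[]
    for a,b in zip(v1,v2):
        s=np.linalg.lstsq(np.c_[a,-b],o2-o1,rcond=None)[0];p,q=o1+s[0]*a,o2+s[1]*b;out.append([*((p+q)/2),np.linalg.norm(p-q)])
    return np.array(out)
def white(d,lo=190,sat=25):
    h=cv2.cvtColor(d["img"],cv2.COLOR_RGB2HSV);return ((h[...,2]>lo)&(h[...,1]<sat)).astype(np.uint8)*255
def quad(d,x0,y0,x1,y1,**k):
    m=white(d,**k);n=np.zeros_like(m);n[y0:y1,x0:x1]=m[y0:y1,x0:x1]
    c=max(cv2.findContours(n,cv2.RETR_EXTERNAL,cv2.CHAIN_APPROX_NONE)[0],key=cv2.contourArea)
    r=cv2.minAreaRect(c);h=cv2.convexHull(c)
    return cv2.contourArea(c),cv2.approxPolyN(c,4,ensure_convex=True).reshape(-1,2)
def rot_tool():
    from bench import bot, imaging, sense, sign_off
    s=sense();return R.from_quat(np.roll(s["tool_rot"],-1)),s
E
python3 - <<'E'
from h import *
a,b=ld("scene0"),ld("side0")
A=quad(a,240,140,330,200);B=quad(b,265,210,350,260)
print(A[0],A[1].tolist(),B[0],B[1].tolist())
for d,q in((a,A[1]),(b,B[1])):
    P=plane(d,q,.053);print(np.round(P,4).tolist(),np.round(np.linalg.norm(np.roll(P,-1,0)-P,axis=1),4),P.mean(0))
print("centre tri",tri(a,[A[1].mean(0)],b,[B[1].mean(0)]))
print("jig approx",plane(a,[[390,208]],.067),"marker",plane(a,[[335,143],[388,166]],.05),"board corners",plane(a,[[287,126],[212,186],[399,283],[461,202]],.045).round(3).tolist())
E
```

```text
1186.5 [[319, 159], [272, 191], [251, 177], [298, 147]] 1149.0 [[345, 227], [342, 247], [276, 242], [283, 222]]
[[0.5406, 0.2749, 0.053], [0.4127, 0.2908, 0.053], [0.4201, 0.3509, 0.053], [0.5482, 0.335, 0.053]] [0.129  0.0605 0.129  0.0605] [0.48039551 0.31289259 0.053     ]
[[0.4121, 0.2904, 0.053], [0.4188, 0.3509, 0.053], [0.547, 0.3383, 0.053], [0.5403, 0.2758, 0.053]] [0.0608 0.1288 0.0628 0.129 ] [0.47954328 0.31385828 0.053     ]
centre tri [[4.79089083e-01 3.13630735e-01 5.18545599e-02 2.06429731e-04]]
jig approx [[0.48629773 0.08050494 0.067     ]] marker [[0.60688901 0.28130472 0.05      ]
 [0.60376783 0.15054134 0.05      ]] board corners [[0.604, 0.411, 0.045], [0.363, 0.402, 0.045], [0.37, -0.004, 0.045], [0.595, -0.009, 0.045]]
```

Units first: shifts go in shares of 62.5 mm and turns go in shares of pi rad. So -0.05 m is -0.8, -0.025 m is -0.4, -0.16 rad / 3.1416 = -0.0509.

```bash
echo '[[[1, -0.8, -0.4, -0.176, 0, 0, 0], [1, -0.8, -0.4, -0.176, 0, 0, 0], [1, -0.8, -0.4, -0.176, 0, 0, 0], [1, -0.8, -0.4, -0.176, 0, 0, 0], [1, -0.8, -0.4, -0.176, 0, 0, 0], [1, -0.8, -0.4, -0.176, 0, 0, 0], [1, -0.8, -0.4, -0.176, 0, 0, 0], [1, -0.8, -0.4, -0.176, 0, 0, -0.0509]]]' > rows.txt && python3 steer.py rows.txt 40; echo '[[[1, 0, 0, 0, 0, 0, 0], [1, 0, 0, 0, 0, 0, 0]]]' > rows.txt && python3 steer.py rows.txt; python3 -c "
from h import *
d=snap('wrist','wrist1');r,s=rot_tool();print(s['position'],r.as_matrix().round(3).tolist(),s['ft_force']);
from bench import bot, imaging, sense, sign_off;print(bot.tcp_to_tips)"
```

```text
time: 1.15
position: [0.4767, 0.197, 0.3366]
tool_rot: [-0.0, 0.062, 0.998, 0.0]
ft_force: [1.4, 1.4, -0.3]
opening: 1.0
grasp_force: 0.0
time: 1.4
position: [0.4754, 0.1986, 0.336]
tool_rot: [-0.0, 0.064, 0.998, -0.0]
ft_force: [-0.1, 1.0, 0.8]
opening: 1.001
grasp_force: 0.0
[0.47498593 0.19899002 0.33605287] [[-0.992, 0.127, -0.001], [0.127, 0.992, -0.0], [0.001, -0.0, -1.0]] [-1.03318423  0.6934276   0.68364334]
0.017
```

View pics/wrist1.png

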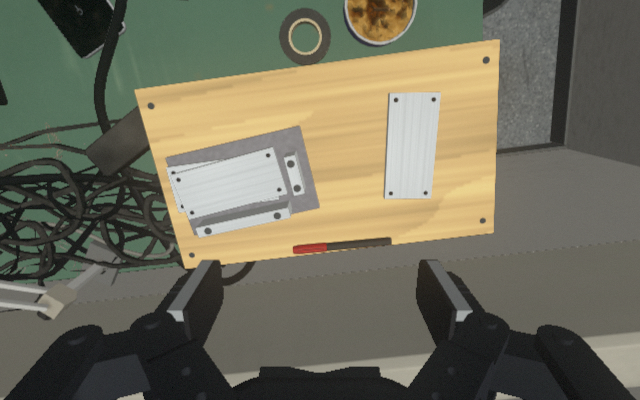

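The wrist view shows the loose panel at about (412,145), the jig base with corners near (166,157), (300,126) and (319,208), the stop at (293,175), the fence near (240,218), and the skewed pile at about (228,183).

```bash
python3 - <<'E'
from h import *
d=ld("wrist1")
c=d["img"][115:250,150:335,::-1];cv2.imwrite("pics/c1.png",cv2.resize(c,None,fx=4,fy=4,interpolation=cv2.INTER_CUBIC))
A=quad(d,370,80,450,210,lo=170,sat=30)
P=plane(d,A[1],.053);print(A[0],A[1].tolist(),np.round(P,4).tolist(),np.linalg.norm(np.roll(P,-1,0)-P,axis=1).round(4),P.mean(0))
s=ld("scene0");Q=quad(s,240,140,330,200)[1]
print(tri(d,[A[1].mean(0)],s,[Q.mean(0)]))
E
```

```text
4944.0 [[440, 93], [431, 197], [384, 199], [390, 93]] [[0.4206, 0.3461, 0.053], [0.5462, 0.3326, 0.053], [0.5413, 0.2732, 0.053], [0.4133, 0.2888, 0.053]] [0.1263 0.0596 0.129  0.0578] [0.48036974 0.31017021 0.053     ]
[[0.47654526 0.31053827 0.05496614 0.00126545]]
```

View pics/c1.png

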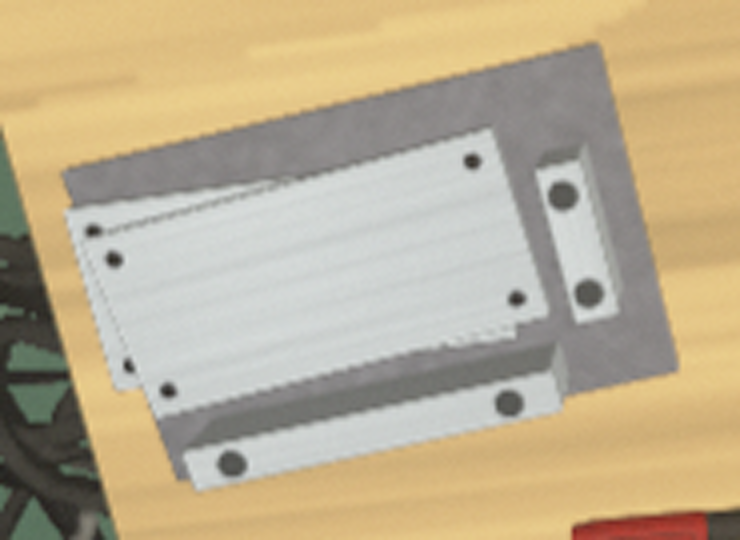

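The crop shows the base corners at crop (62,172), (599,43) and (678,368). The upper panel's corners are at (492,128), (548,315) and (160,418), and the lower panel's at (66,210) and (115,390).

```bash
cat >> h.py <<'E'
def fit2(L,W):  # rigid 2D: W = c + R L
    L=np.array(L,float);W=np.array(W)[:,:2];l,w=L-L.mean(0),W-W.mean(0)
    z=((l[:,0]-1j*l[:,1])*(w[:,0]+1j*w[:,1])).sum();a=np.angle(z);Rm=np.array([[np.cos(a),-np.sin(a)],[np.sin(a),np.cos(a)]])
    c=W.mean(0)-Rm@L.mean(0);return c,a,np.linalg.norm(W-c-L@Rm.T,axis=1)
E
python3 - <<'E'
from h import *
d=ld("wrist1");g=lambda p:np.array(p)/4+[149.6,114.6]
c,a,e=fit2([[-.058,-.082],[-.058,.09],[.05,.09]],plane(d,g([[62,172],[599,43],[678,368]]),.051));print("jig",c,a,e)
R2=np.array([[np.cos(a),-np.sin(a)],[np.sin(a),np.cos(a)]])
t=lambda p,z:((plane(d,g(p),z)[:,:2]-c)@R2*1000).round(1).tolist()
print("fence top in jig",t([[183,452],[560,368],[195,490]],.081),"stop top",t([[535,168],[576,322],[585,155]],.081))
for n,p,l,z in(("upper",[[492,128],[548,315],[160,418]],[[-.03,.065],[.03,.065],[.03,-.065]],.067),("lower",[[66,210],[115,390]],[[-.03,-.065],[.03,-.065]],.059)):
    cc,aa,ee=fit2(l,plane(d,g(p),z));print(n,((cc-c)@R2*1000).round(1),aa-a,ee)
E
```

```text
jig [0.50282875 0.09622128] 0.10507306016605696 [0.00147294 0.00089635 0.00182087]
fence top in jig [[29.8, -61.6], [30.0, 57.1], [42.7, -62.4]] stop top [[-30.1, 65.7], [17.2, 65.4], [-30.4, 80.5]]
upper [-10.3  -9.2] 0.035049655846202885 [0.00057076 0.00131995 0.00156786]
lower [-10.6 -18.3] -0.10641661525869824 [0.00056486 0.00056486]
```

Converted, 0.0565 m is 0.904, 0.054 m is 0.864.

```bash
echo '[[[0.82, 0.08, 0.904, 0, 0, 0, 0], [0.82, 0.072, 0.904, 0, 0, 0, 0], [0.82, 0, 0, 0.864, 0, 0, 0], [0.82, 0, 0, 0.864, 0, 0, 0], [0.82, 0, 0, 0.864, 0, 0, 0], [0.82, 0, 0, 0.864, 0, 0, 0], [0.82, 0, 0, 0, 0, 0, 0], [0.82, 0, 0, 0, 0, 0, 0]]]' > rows.txt && python3 steer.py rows.txt; echo '[[[0.82, 0, 0, 0, 0, 0, 0], [0.82, 0, 0, 0, 0, 0, 0]]]' > rows.txt && python3 steer.py rows.txt ;python3 -c "
from h import *
d=snap('wrist','wrist2');r,s=rot_tool();print(s['position'],r.as_matrix().round(3).tolist(),s['ft_force'],s['opening'])
c=np.linalg.inv(np.r_[np.c_[r.as_matrix(),s['position']],[[0,0,0,1]]])@d['cam_to_world'];print(c.round(4).tolist())"
```

```text
time: 2.45
position: [0.4808, 0.3128, 0.1224]
tool_rot: [0.001, 0.063, 0.998, 0.001]
ft_force: [-0.2, -0.0, 0.1]
opening: 0.822
grasp_force: 0.0
time: 2.7
position: [0.4811, 0.3122, 0.1217]
tool_rot: [0.001, 0.063, 0.998, 0.001]
ft_force: [0.3, 1.1, 0.1]
opening: 0.82
grasp_force: 0.0
[0.48092423 0.31210657 0.12134474] [[-0.992, 0.126, 0.002], [0.126, 0.992, 0.001], [-0.001, 0.001, -1.0]] [ 0.36874402  0.87578566 -0.86057001] 0.8219041563929801
[[0.0016, 0.9511, 0.309, 0.0785], [1.0, -0.0012, -0.0013, -0.0003], [-0.0009, 0.309, -0.9511, -0.1245], [0.0, 0.0, 0.0, 1.0]]
```

View pics/wrist2.png

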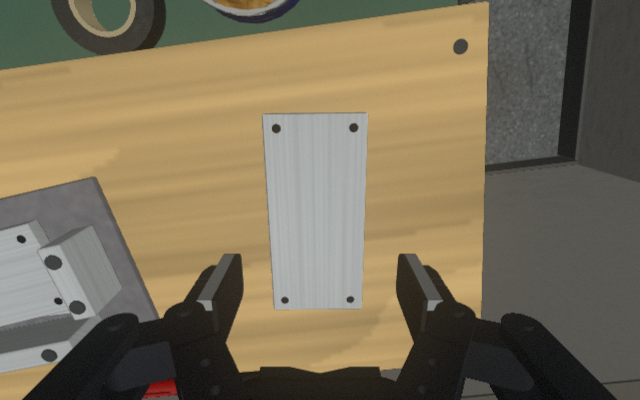

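The panel is between the open fingertips, whose inner corners are at (243,255) and (398,254), about 12 mm ahead of the TCP. The panel's corners are at (263,114), (367,113), (362,307) and (275,307).

```bash
python3 - <<'E'
from h import *
d=ld("wrist2");r,s=rot_tool()
P=plane(d,[[263.5,113.5],[367,113],[362,307.5],[274,307.5]],.053)
print(P.round(4).tolist(),P.mean(0),np.linalg.norm(np.roll(P,-1,0)-P,axis=1).round(4))
print("in tool",r.inv().apply(P-s["position"]).round(4).tolist(),r.inv().apply(P.mean(0)-s["position"]).round(4))
w=ld("wrist1");print("height from two wrist views",tri(d,[[263.5,113.5],[367,113],[362,307.5],[274,307.5]],w,[[440,93.5],[440,93.5],[386,198],[386,198]])[:1])
pw=[[390,93],[440,93.5],[430.5,198],[386,198.5]]
print(tri(d,[[263.5,113.5],[367,113],[362,307.5],[274,307.5]],w,pw).round(4).tolist())
E
```

```text
[[0.4129, 0.2894, 0.053], [0.4198, 0.3466, 0.053], [0.5467, 0.3329, 0.053], [0.5392, 0.2741, 0.053]] [0.47965288 0.31075564 0.053     ] [0.0576 0.1276 0.0593 0.1273]
in tool [[0.0647, -0.0312, 0.0682], [0.0651, 0.0265, 0.0683], [-0.0625, 0.0289, 0.0685], [-0.0625, -0.0304, 0.0684]] [ 0.0012 -0.0016  0.0683]
height from two wrist views [[0.41082053 0.3081034  0.16520804 0.00761823]]
[[0.4132, 0.2891, 0.0513, 0.0004], [0.4208, 0.3472, 0.0495, 0.0013], [0.5486, 0.3329, 0.0502, 0.0004], [0.5398, 0.2748, 0.0538, 0.0023]]
```

Converted, 0.03 m is 0.48, -0.001 m is -0.016.

```bash
echo '[[[0.82, 0.016, -0.016, 0.48, 0, 0, 0], [0.82, 0, 0, 0.32, 0, 0, 0], [0.82, 0, 0, 0.16, 0, 0, 0], [0.82, 0, 0, 0, 0, 0, 0], [0.82, 0, 0, 0, 0, 0, 0]]]' > rows.txt && python3 steer.py rows.txt;echo '[[[0.6, 0, 0, 0, 0, 0, 0], [0.6, 0, 0, 0, 0, 0, 0], [0.6, 0, 0, 0, 0, 0, 0], [0.6, 0, 0, 0, 0, 0, 0]]]' > rows.txt && python3 steer.py rows.txt 50
```

```text
time: 3.38
position: [0.4798, 0.3112, 0.0611]
tool_rot: [0.0, 0.063, 0.998, 0.0]
ft_force: [1.0, -0.5, 0.6]
opening: 0.821
grasp_force: 0.0
time: 3.88
position: [0.4798, 0.3113, 0.0615]
tool_rot: [0.001, 0.063, 0.998, 0.0]
ft_force: [-2.3, -1.4, 9.0]
opening: 0.677
grasp_force: 51.3
```

Converted, -0.057 m is -0.912, -0.0079 m is -0.1264.

```bash
echo '[[[0.6, 0, 0, -0.32, 0, 0, 0], [0.6, 0, 0, -0.48, 0, 0, 0], [0.6, 0, 0, -0.48, 0, 0, 0], [0.6, -0.1264, -0.912, 0, 0, 0, 0], [0.6, -0.1264, -0.912, 0, 0, 0, 0], [0.6, -0.1264, -0.912, 0, 0, 0, 0], [0.6, -0.1264, -0.912, 0, 0, 0, 0], [0.6, 0, 0, 0, 0, 0, 0]]]' > rows.txt && python3 steer.py rows.txt; echo '[[[0.6, 0, 0, 0, 0, 0, 0.0532], [0.6, 0, 0, 0, 0, 0, 0.0532], [0.6, 0, 0, 0, 0, 0, 0.0532], [0.6, 0, 0, 0, 0, 0, 0.0532], [0.6, 0, 0, 0, 0, 0, 0.0532], [0.6, 0, 0, 0, 0, 0, 0.0532], [0.6, 0, 0, 0, 0, 0, 0.0532], [0.6, 0, 0, 0, 0, 0, 0.0538]]]' > rows.txt && python3 steer.py rows.txt;  echo '[[[0.6, 0, 0, 0, 0, 0, 0], [0.6, 0, 0, 0, 0, 0, 0], [0.6, 0, 0, 0, 0, 0, 0]]]' > rows.txt && python3 steer.py rows.txt; python3 -c "
from h import *
snap('side','side3');snap('scene','scene3');snap('wrist','wrist3')
r,s=rot_tool();m=r.as_matrix();print(s['position'],m.round(3).tolist(),s['ft_force'],s['opening'],np.arctan2(m[1,1],m[0,1]))
a=.10507;R2=np.array([[np.cos(a),-np.sin(a)],[np.sin(a),np.cos(a)]]);print((s['position'][:2]-[.50283,.09622])@R2)
a=ld('side3')['img'][130:230,250:400,::-1];a=cv2.resize(a,None,fx=3.5,fy=3.5);b=ld('wrist3')['img'][:,:,::-1];b=cv2.resize(b,(480,300));c=np.zeros((650,525,3),np.uint8);c[:350,:525]=a;c[350:,:480]=b;cv2.imwrite('pics/c3.png',c)"
```

```text
time: 4.88
position: [0.482, 0.0777, 0.1408]
tool_rot: [0.0, 0.066, 0.998, -0.0]
ft_force: [-0.4, 0.5, -2.1]
opening: 0.674
grasp_force: 54.5
time: 5.88
position: [0.4819, 0.0816, 0.1406]
tool_rot: [0.0, 0.67, 0.742, 0.0]
ft_force: [0.4, -0.3, -1.6]
opening: 0.675
grasp_force: 54.5
time: 6.25
position: [0.4818, 0.081, 0.1403]
tool_rot: [-0.0, 0.668, 0.744, 0.0]
ft_force: [0.0, -0.1, -1.7]
opening: 0.675
grasp_force: 54.5
[0.48189124 0.08085277 0.14029517] [[-0.107, 0.994, 0.0], [0.994, 0.107, -0.0], [-0.0, 0.0, -1.0]] [ 0.27546353  0.22696465 -1.66354884] 0.670080527943243 0.10692881293550185
[-0.02243495 -0.01308649]
```

View pics/wrist3.png

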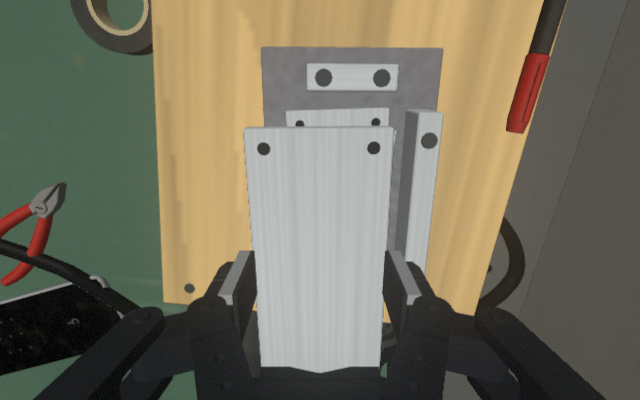

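The panel is held level and aligned with the jig, with edges at (245,128) and (394,128). The fence is just to the right at (420,200), and the skewed pile is below.

Converted, 0.025 m is 0.4, 0.02 m is 0.32.

```bash
echo '[[[0.6, 0, 0, 0.4, 0, 0, 0], [0.6, 0, 0, 0.32, 0, 0, 0], [0.6, 0, 0, 0.128, 0, 0, 0], [0.6, 0, 0, 0, 0, 0, 0], [0.6, 0, 0, 0.016, 0, 0, 0], [0.6, 0, 0, 0.016, 0, 0, 0], [0.6, 0, 0, 0, 0, 0, 0]]]' > rows.txt && python3 steer.py rows.txt; echo '[[[0.6, 0, 0, 0.016, 0, 0, 0], [0.6, 0, 0, 0, 0, 0, 0]]]' > rows.txt && python3 steer.py rows.txt
```

```text
time: 7.28
position: [0.482, 0.0808, 0.0855]
tool_rot: [0.0, 0.669, 0.744, 0.0]
ft_force: [-0.1, 0.0, -1.8]
opening: 0.674
grasp_force: 54.5
time: 7.52
position: [0.4818, 0.0808, 0.0843]
tool_rot: [-0.0, 0.669, 0.744, -0.0]
ft_force: [-0.5, -0.6, -1.7]
opening: 0.678
grasp_force: 54.5
```

Converted, 0.0005 m is 0.008.

```bash
echo '[[[0.6, 0, 0, 0.008, 0, 0, 0], [0.6, 0, 0, 0.008, 0, 0, 0], [0.6, 0, 0, 0, 0, 0, 0]]]' > rows.txt && python3 steer.py rows.txt; echo '[[[0.6, 0, 0, 0.008, 0, 0, 0], [0.6, 0, 0, 0, 0, 0, 0]]]' > rows.txt && python3 steer.py rows.txt;echo '[[[0.6, 0, 0, 0.008, 0, 0, 0], [0.6, 0, 0, 0, 0, 0, 0]]]' > rows.txt && python3 steer.py rows.txt
```

```text
time: 7.9
position: [0.4819, 0.0808, 0.0836]
tool_rot: [0.0, 0.669, 0.744, 0.0]
ft_force: [-1.8, -0.5, 5.3]
opening: 0.682
grasp_force: 55.4
time: 8.15
position: [0.4819, 0.0808, 0.0835]
tool_rot: [0.0, 0.669, 0.744, 0.0]
ft_force: [-5.2, 0.8, 13.7]
opening: 0.673
grasp_force: 56.5
time: 8.4
position: [0.482, 0.0808, 0.0835]
tool_rot: [0.0, 0.669, 0.744, 0.0]
ft_force: [-7.5, -0.7, 24.2]
opening: 0.673
grasp_force: 57.6
```

Converted, -0.0012 m is -0.0192.

```bash
echo '[[[0.6, 0, 0, -0.0192, 0, 0, 0], [0.76, 0, 0, 0, 0, 0, 0], [0.76, 0, 0, 0, 0, 0, 0], [0.76, 0, 0, 0, 0, 0, 0]]]' > rows.txt && python3 steer.py rows.txt; echo '[[[0.76, 0, 0, -0.16, 0, 0, 0], [0.76, 0, 0, -0.48, 0, 0, 0], [0.76, 0, 0, -0.96, 0, 0, 0], [0.76, 0, 0, -0.96, 0, 0, 0], [0.76, 0, 0, -0.64, 0, 0, 0], [0.76, 0, 0, 0, 0, 0, 0], [0.76, 0, 0, 0, 0, 0, 0]]]' > rows.txt && python3 steer.py rows.txt; python3 -c "
from h import *
d=snap('wrist','wrist4')
r,s=rot_tool();m=r.as_matrix();print(s['position'],s['ft_force'],s['opening'])"
```

```text
time: 8.9
position: [0.4819, 0.0808, 0.0834]
tool_rot: [-0.0, 0.669, 0.744, -0.0]
ft_force: [0.3, -0.9, -0.8]
opening: 0.765
grasp_force: 0.0
time: 9.78
position: [0.4816, 0.0808, 0.2832]
tool_rot: [-0.0, 0.669, 0.744, -0.0]
ft_force: [-0.6, -0.2, 0.1]
opening: 0.76
grasp_force: 0.0
[0.48143871 0.0808217  0.28275661] [ 0.04562652  0.10139291 -0.47917597] 0.7597954403706896
```

View pics/wrist4.png

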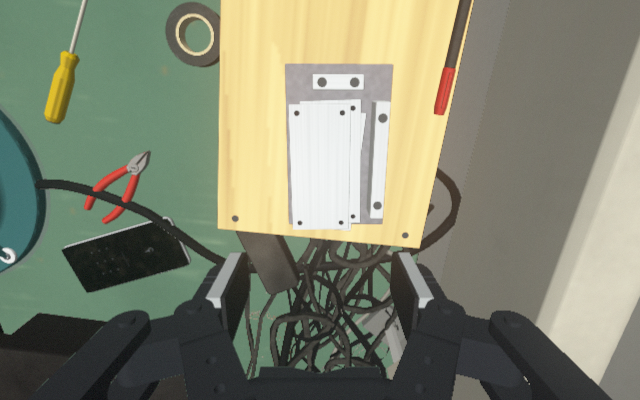

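The loose panel lies on the pile, with top corners at (290,104), (360,100) and (352,229). It is clear of the fence at (380,160) and the stop at (338,82). Next I turn and go down on the open side for the two-finger push.

Converted, -0.059 m is -0.944, -0.1743 rad / 3.1416 = -0.0555.

```bash
echo '[[[0.9, 0, -0.944, 0, 0, 0, 0], [0.9, 0, 0, 0, 0, 0, -0.0555], [0.9, 0, 0, 0, 0, 0, -0.0555], [0.9, 0, 0, 0, 0, 0, -0.0555], [0.9, 0, 0, 0, 0, 0, -0.0555], [0.9, 0, 0, 0, 0, 0, -0.0555], [0.9, 0, 0, 0, 0, 0, -0.0555], [0.9, 0, 0, 0, 0, 0, -0.0555]]]' > rows.txt && python3 steer.py rows.txt;  echo '[[[0.9, 0, 0, 0, 0, 0, -0.0555], [0.9, 0, 0, 0, 0, 0, -0.0555], [0.9, 0, 0, 0.8, 0, 0, 0], [0.9, 0, 0, 0.8, 0, 0, 0], [0.9, 0, 0, 0.8, 0, 0, 0], [0.9, 0, 0, 0.64, 0, 0, 0], [0.9, 0, 0, 0.352, 0, 0, 0], [0.9, 0, 0, 0, 0, 0, 0]]]' > rows.txt && python3 steer.py rows.txt; echo '[[[0.9, 0, 0, 0, 0, 0, 0], [0.9, 0, 0, 0, 0, 0, 0]]]' > rows.txt && python3 steer.py rows.txt; cat >> h.py <<'E'
def jig():
    r,s=rot_tool();m=r.as_matrix();a=.10507;R2=np.array([[np.cos(a),-np.sin(a)],[np.sin(a),np.cos(a)]])
    print("jig mm",((s['position'][:2]-[.50283,.09622])@R2*1000).round(1),"z",s['position'][2].round(4),"yaw-jig",(np.arctan2(m[1,1],m[0,1])-a).round(4),"F jig",(s['ft_force'][:2]@R2).round(1),s['ft_force'][2].round(1),"t",s['time'])
E
python3 -c "
from h import *
jig();d=snap('wrist','wrist5');r,s=rot_tool();print(r.as_matrix().round(3))"
```

```text
time: 10.82
position: [0.4226, 0.0746, 0.2825]
tool_rot: [-0.001, 0.119, 0.993, -0.0]
ft_force: [-0.4, -0.1, 0.5]
opening: 0.899
grasp_force: 0.0
time: 11.82
position: [0.4214, 0.0746, 0.0699]
tool_rot: [-0.002, -0.052, 0.999, 0.0]
ft_force: [-0.8, 0.0, -0.2]
opening: 0.901
grasp_force: 0.0
time: 12.08
position: [0.4237, 0.0746, 0.0723]
tool_rot: [0.001, -0.052, 0.999, -0.0]
ft_force: [-0.4, -0.2, 0.5]
opening: 0.902
grasp_force: 0.0
jig mm [-81.  -13.2] z 0.0723 yaw-jig 1.5696 F jig [-0.4 -0.1] 0.5 t 12.075
[[-0.995 -0.104  0.001]
 [-0.104  0.995 -0.   ]
 [-0.001 -0.    -1.   ]]
```

View pics/wrist5.png

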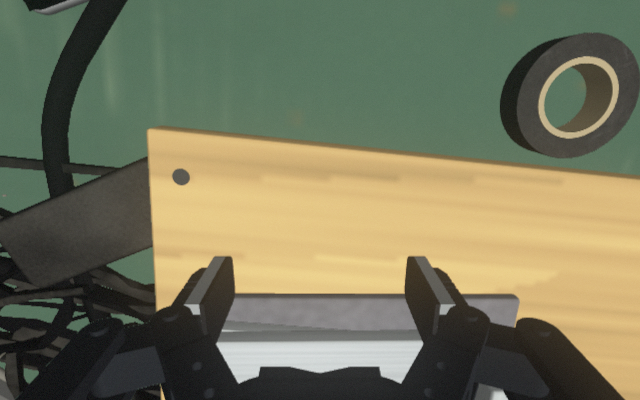

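The fingertips at (225,258) and (410,258) are over the base's open edge, clear of the pile edge at row 335.

Converted, 0.01 m is 0.16, -0.006 m is -0.096.

```bash
echo '[[[0.9, 0, 0, 0.16, 0, 0, 0], [0.9, 0, 0, 0, 0, 0, 0], [0.9, -0.096, 0, 0, 0, 0, 0], [0.9, -0.096, 0, 0, 0, 0, 0], [0.9, -0.064, 0, 0, 0, 0, 0], [0.9, -0.064, 0, 0, 0, 0, 0], [0.9, -0.064, 0, 0, 0, 0, 0], [0.9, 0, 0, 0, 0, 0, 0]]]' > rows.txt && python3 steer.py rows.txt; python3 -c "
from h import *
jig()"; echo '[[[0.9, -0.048, 0, 0, 0, 0, 0], [0.9, -0.048, 0, 0, 0, 0, 0], [0.9, -0.048, 0, 0, 0, 0, 0], [0.9, 0, 0, 0, 0, 0, 0]]]' > rows.txt && python3 steer.py rows.txt;python3 -c "
from h import *
jig()"
```

```text
time: 13.12
position: [0.4474, 0.0771, 0.0615]
tool_rot: [0.0, -0.052, 0.999, -0.0]
ft_force: [0.4, -0.2, -0.4]
opening: 0.9
grasp_force: 0.0
jig mm [-57.1 -13.2] z 0.0615 yaw-jig 1.5697 F jig [ 0.4 -0.2] -0.4 t 13.125
time: 13.62
position: [0.4564, 0.078, 0.0615]
tool_rot: [0.0, -0.052, 0.999, 0.0]
ft_force: [-0.8, -0.4, 0.3]
opening: 0.9
grasp_force: 0.3
jig mm [-48.1 -13.2] z 0.0615 yaw-jig 1.5697 F jig [-0.8 -0.3] 0.3 t 13.625
```

Converted, -0.002 m is -0.032.

```bash
echo '[[[0.9, -0.032, 0, 0, 0, 0, 0], [0.9, -0.032, 0, 0, 0, 0, 0], [0.9, 0, 0, 0, 0, 0, 0]]]' > rows.txt && python3 steer.py rows.txt;python3 -c "
from h import *
jig()"; echo '[[[0.9, -0.016, 0, 0, 0, 0, 0], [0.9, -0.016, 0, 0, 0, 0, 0], [0.9, 0, 0, 0, 0, 0, 0]]]' > rows.txt && python3 steer.py rows.txt;python3 -c "
from h import *
jig()"
```

```text
time: 14.0
position: [0.4598, 0.0784, 0.0614]
tool_rot: [-0.0, -0.052, 0.999, -0.0]
ft_force: [-4.8, -1.1, 0.5]
opening: 0.898
grasp_force: 2.1
jig mm [-44.7 -13.2] z 0.0614 yaw-jig 1.5696 F jig [-4.9 -0.6] 0.5 t 14.0
time: 14.38
position: [0.4618, 0.0786, 0.0614]
tool_rot: [-0.0, -0.052, 0.999, -0.0]
ft_force: [-4.8, -1.7, 0.2]
opening: 0.899
grasp_force: 2.2
jig mm [-42.7 -13.2] z 0.0614 yaw-jig 1.5696 F jig [-4.9 -1.1] 0.2 t 14.375
```

Converted, -0.001 m is -0.016.

```bash
for i in 1; do echo '[[[0.9, -0.016, 0, 0, 0, 0, 0], [0.9, 0, 0, 0, 0, 0, 0]]]' > rows.txt && python3 steer.py rows.txt >/dev/null;python3 -c "
from h import *
jig()"; echo '[[[0.9, -0.016, 0, 0, 0, 0, 0], [0.9, 0, 0, 0, 0, 0, 0]]]' > rows.txt && python3 steer.py rows.txt>/dev/null;python3 -c "
from h import *
jig()"; done
```

```text
jig mm [-41.5 -13.2] z 0.0614 yaw-jig 1.5697 F jig [-4.4 -0.8] -0.5 t 14.625
jig mm [-41.2 -13.2] z 0.0613 yaw-jig 1.5695 F jig [-7.  -1.6] 3.4 t 14.875
```

Converted, -0.0008 m is -0.0128.

```bash
echo '[[[0.9, -0.0128, 0, 0, 0, 0, 0], [0.9, 0, 0, 0, 0, 0, 0]]]' > rows.txt && python3 steer.py rows.txt >/dev/null;python3 -c "
from h import *
jig()"; echo '[[[0.9, -0.0128, 0, 0, 0, 0, 0], [0.9, 0, 0, 0, 0, 0, 0]]]' > rows.txt && python3 steer.py rows.txt>/dev/null;python3 -c "
from h import *
jig()"
```

```text
jig mm [-41.1 -13.2] z 0.0613 yaw-jig 1.5695 F jig [-13.   -0.8] 6.5 t 15.125
jig mm [-41.1 -13.1] z 0.0612 yaw-jig 1.5694 F jig [-17.1  -1.3] 11.1 t 15.375
```

Converted, -0.045 m is -0.72, -0.023 m is -0.368.

```bash
echo '[[[0.9, 0.16, 0, 0, 0, 0, 0], [0.9, 0.32, 0, 0, 0, 0, 0], [0.0, 0, 0, -0.72, 0, 0, 0], [0.0, 0, 0, -0.72, 0, 0, 0], [0.0, -0.288, -0.368, 0, 0, 0, 0], [0.0, -0.288, -0.368, 0, 0, 0, 0], [0.0, -0.288, -0.368, 0, 0, 0, 0], [0.0, -0.288, -0.368, 0, 0, 0, 0]]]' > rows.txt && python3 steer.py rows.txt 30; echo '[[[0, 0, 0, 0, 0, 0, 0], [0, 0, 0, 0, 0, 0, 0], [0, 0, 0, 0, 0, 0, 0]]]' > rows.txt && python3 steer.py rows.txt;python3 -c "
from h import *
jig();d=snap('wrist','wrist6');snap('scene','scene6');snap('side','side6')"
```

```text
time: 16.38
position: [0.5181, -0.0089, 0.1518]
tool_rot: [0.001, -0.052, 0.999, -0.0]
ft_force: [0.2, 0.6, 0.5]
opening: -0.003
grasp_force: 0.0
time: 16.75
position: [0.5165, -0.0076, 0.1516]
tool_rot: [0.0, -0.052, 0.999, 0.0]
ft_force: [0.1, 0.0, -0.1]
opening: 0.001
grasp_force: 0.0
jig mm [   2.7 -104.7] z 0.1516 yaw-jig 1.5703 F jig [ 0.1 -0. ] -0.1 t 16.75
```

View pics/wrist6.png

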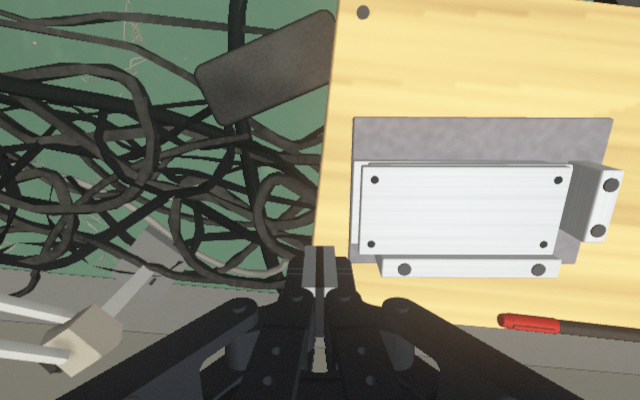

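The pile is flush with the fence, whose edge is at row 257. A gap to the stop remains at columns 572–600. The shut fingers are at (318,265), beyond the open end. I turn a quarter so that the flat 22 mm sides push.

Converted, 0.003 m is 0.048, 0.174 rad / 3.1416 = 0.0554.

```bash
echo '[[[0, 0.048, 0, 0, 0, 0, 0.0554], [0, 0, 0, 0, 0, 0, 0.0554], [0, 0, 0, 0, 0, 0, 0.0554], [0, 0, 0, 0, 0, 0, 0.0554], [0, 0, 0, 0, 0, 0, 0.0554], [0, 0, 0, 0, 0, 0, 0.0554], [0, 0, 0, 0, 0, 0, 0.0554], [0, 0, 0, 0, 0, 0, 0.0554]]]' > rows.txt && python3 steer.py rows.txt;  echo '[[[0, 0, 0, 0, 0, 0, 0.0569], [0, 0, 0, 0.64, 0, 0, 0], [0, 0, 0, 0.4, 0, 0, 0], [0, 0, 0, 0, 0, 0, 0], [0, 0, 0, 0, 0, 0, 0]]]' > rows.txt && python3 steer.py rows.txt ;python3 -c "
from h import *
jig()
d=snap('wrist','wrist7')"; echo '[[[0, 0, 0, 0.128, 0, 0, 0], [0, 0, 0, 0.112, 0, 0, 0], [0, 0, 0, 0, 0, 0, 0], [0, 0, 0, 0, 0, 0, 0]]]' > rows.txt && python3 steer.py rows.txt;python3 -c "
from h import *
jig()"
```

```text
time: 17.9
position: [0.5138, -0.0082, 0.1516]
tool_rot: [0.0, 0.603, 0.798, 0.0]
ft_force: [-0.2, 0.2, -0.9]
opening: -0.001
grasp_force: 0.0
time: 18.52
position: [0.5144, -0.0084, 0.0875]
tool_rot: [0.0, 0.669, 0.743, 0.0]
ft_force: [-0.6, -1.0, 0.5]
opening: -0.0
grasp_force: 0.0
jig mm [   0.5 -105.3] z 0.0875 yaw-jig -0.001 F jig [-0.7 -0.9] 0.5 t 18.525
time: 19.08
position: [0.5139, -0.0085, 0.0715]
tool_rot: [-0.0, 0.669, 0.743, -0.0]
ft_force: [0.6, -0.1, -0.8]
opening: 0.003
grasp_force: 0.0
jig mm [   0.  -105.3] z 0.0715 yaw-jig -0.0012 F jig [ 0.6 -0.2] -0.8 t 19.075
```

Push +y (tool +x).

Converted, 0.005 m is 0.08, 0.004 m is 0.064.

```bash
echo '[[[0, 0.08, 0, 0, 0, 0, 0], [0, 0.08, 0, 0, 0, 0, 0], [0, 0.064, 0, 0, 0, 0, 0], [0, 0.064, 0, 0, 0, 0, 0], [0, 0.048, 0, 0, 0, 0, 0], [0, 0.048, 0, 0, 0, 0, 0], [0, 0, 0, 0, 0, 0, 0]]]' > rows.txt && python3 steer.py rows.txt;python3 -c "
from h import *
jig()";echo '[[[0, 0.032, 0, 0, 0, 0, 0], [0, 0.016, 0, 0, 0, 0, 0], [0, 0, 0, 0, 0, 0, 0]]]' > rows.txt && python3 steer.py rows.txt >/dev/null;python3 -c "
from h import *
jig()"; echo '[[[0, 0.016, 0, 0, 0, 0, 0], [0, 0.016, 0, 0, 0, 0, 0], [0, 0, 0, 0, 0, 0, 0]]]' > rows.txt && python3 steer.py rows.txt>/dev/null;python3 -c "
from h import *
jig()"
```

```text
time: 19.95
position: [0.5115, 0.0156, 0.0715]
tool_rot: [0.0, 0.669, 0.743, 0.0]
ft_force: [0.7, -2.5, 0.5]
opening: -0.001
grasp_force: 1.5
jig mm [  0.2 -81.1] z 0.0715 yaw-jig -0.001 F jig [ 0.4 -2.5] 0.5 t 19.95
jig mm [  0.2 -78.4] z 0.0716 yaw-jig -0.0013 F jig [-0.1 -5.6] 0.6 t 20.325
jig mm [  0.2 -76.8] z 0.0716 yaw-jig -0.0016 F jig [-0.1 -8.9] 0.4 t 20.7
```

Converted, 0.001 m is 0.016.

```bash
for i in 1; do echo '[[[0, 0.016, 0, 0, 0, 0, 0], [0, 0, 0, 0, 0, 0, 0]]]' > rows.txt && python3 steer.py rows.txt >/dev/null;python3 -c "
from h import *
jig()"; echo '[[[0, 0.0128, 0, 0, 0, 0, 0], [0, 0, 0, 0, 0, 0, 0]]]' > rows.txt && python3 steer.py rows.txt>/dev/null;python3 -c "
from h import *
jig()"; done
```

```text
jig mm [  0.2 -76.7] z 0.0716 yaw-jig -0.0022 F jig [ -2.3 -16.2] 0.5 t 20.95
jig mm [  0.2 -76.6] z 0.0716 yaw-jig -0.0027 F jig [ -2.2 -22. ] -0.5 t 21.2
```

Units first: shifts go in shares of 62.5 mm and turns go in shares of pi rad. So -0.05 m is -0.8, -0.04 m is -0.64.

```bash
echo '[[[0, -0.08, 0, 0, 0, 0, 0], [0, -0.32, 0, 0, 0, 0, 0], [0, 0, 0, -0.8, 0, 0, 0], [0, 0, 0, -0.8, 0, 0, 0], [0, 0, 0, -0.64, 0, 0, 0], [0, 0, 0, 0, 0, 0, 0], [0, 0, 0, 0, 0, 0, 0]]]' > rows.txt && python3 steer.py rows.txt;python3 -c "
from h import *
jig();d=snap('wrist','wrist8');cv2.imwrite('pics/c8.png',cv2.resize(d['img'][40:320,150:500,::-1],None,fx=2.1,fy=2.1,interpolation=cv2.INTER_CUBIC))"
```

```text
time: 22.08
position: [0.513, -0.0024, 0.2108]
tool_rot: [-0.001, 0.669, 0.743, 0.0]
ft_force: [-0.2, -0.8, -0.4]
opening: 0.003
grasp_force: 0.0
jig mm [ -0.3 -99.1] z 0.2108 yaw-jig -0.001 F jig [-0.3 -0.8] -0.4 t 22.075
```

View pics/c8.png

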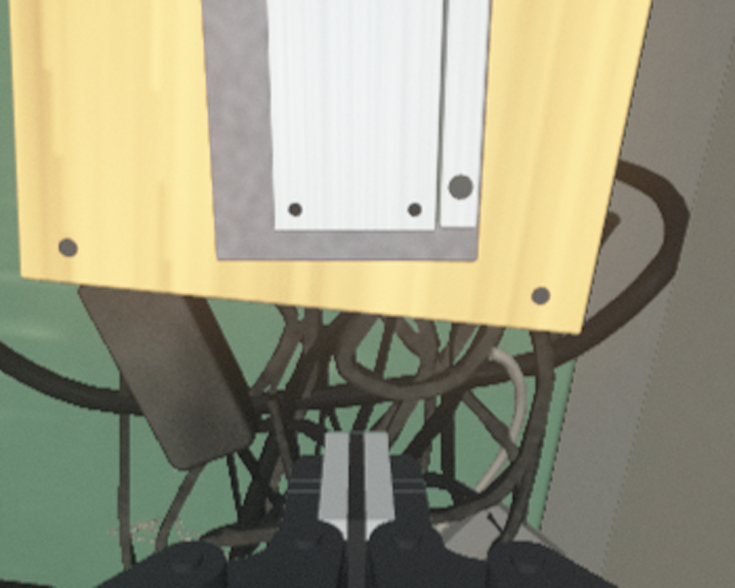

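The crop shows the three panels stacked exactly, with only one outline visible (crop corners (275,230) and (433,229)). They lie against the fence with a thin shadow line at column 438. I repeat both pushes gently to make sure they are seated.

Converted, 0.0465 m is 0.744, -0.0375 m is -0.6, -0.1747 rad / 3.1416 = -0.0556.

```bash
echo '[[[0, 0.744, -0.6, 0, 0, 0, 0], [0.9, 0.744, -0.6, 0, 0, 0, 0], [0.9, 0, 0, 0, 0, 0, -0.0556], [0.9, 0, 0, 0, 0, 0, -0.0556], [0.9, 0, 0, 0, 0, 0, -0.0556], [0.9, 0, 0, 0, 0, 0, -0.0556], [0.9, 0, 0, 0, 0, 0, -0.0556], [0.9, 0, 0, 0, 0, 0, -0.0556]]]' > rows.txt && python3 steer.py rows.txt;  echo '[[[0.9, 0, 0, 0, 0, 0, -0.0556], [0.9, 0, 0, 0, 0, 0, -0.0556], [0.9, 0, 0, 0, 0, 0, -0.0547], [0.9, 0, 0, 0.8, 0, 0, 0], [0.9, 0, 0, 0.8, 0, 0, 0], [0.9, 0, 0, 0.48, 0, 0, 0], [0.9, 0, 0, 0.16, 0, 0, 0], [0.9, 0, 0, 0, 0, 0, 0]]]' > rows.txt && python3 steer.py rows.txt; echo '[[[0.9, 0, 0, 0.144, 0, 0, 0], [0.9, 0, 0, 0, 0, 0, 0], [0.9, 0, 0, 0, 0, 0, 0]]]' > rows.txt && python3 steer.py rows.txt ; python3 -c "
from h import *
jig()"
```

```text
time: 23.12
position: [0.4284, 0.0821, 0.2103]
tool_rot: [-0.001, 0.205, 0.979, -0.0]
ft_force: [0.5, 0.3, -0.2]
opening: 0.897
grasp_force: 0.0
time: 24.12
position: [0.4287, 0.0821, 0.0713]
tool_rot: [-0.001, -0.051, 0.999, 0.0]
ft_force: [0.8, -0.0, 0.3]
opening: 0.905
grasp_force: 0.0
time: 24.5
position: [0.4292, 0.082, 0.0628]
tool_rot: [0.0, -0.051, 0.999, -0.0]
ft_force: [-0.0, 0.1, -0.6]
opening: 0.9
grasp_force: 0.0
jig mm [-74.7  -6.4] z 0.0628 yaw-jig 1.5684 F jig [0.  0.1] -0.6 t 24.5
```

Converted, -0.01 m is -0.16, -0.002 m is -0.032, -0.002 rad / 3.1416 = -0.0006.

```bash
echo '[[[0.9, -0.16, 0, 0, 0, 0, -0.0006], [0.9, -0.16, 0, 0, 0, 0, 0], [0.9, -0.096, 0, 0, 0, 0, 0], [0.9, -0.048, 0, 0, 0, 0, 0], [0.9, -0.032, 0, 0, 0, 0, 0], [0.9, -0.016, 0, 0, 0, 0, 0], [0.9, -0.016, 0, 0, 0, 0, 0], [0.9, 0, 0, 0, 0, 0, 0]]]' > rows.txt && python3 steer.py rows.txt >/dev/null; python3 -c "
from h import *
jig()"; echo '[[[0.9, -0.016, 0, 0, 0, 0, 0], [0.9, 0, 0, 0, 0, 0, 0]]]' > rows.txt && python3 steer.py rows.txt>/dev/null; python3 -c "
from h import *
jig()"; echo '[[[0.9, -0.016, 0, 0, 0, 0, 0], [0.9, 0, 0, 0, 0, 0, 0]]]' > rows.txt && python3 steer.py rows.txt>/dev/null; python3 -c "
from h import *
jig()"
```

```text
jig mm [-41.9  -6.4] z 0.0625 yaw-jig 1.5704 F jig [0.7 0.2] 0.5 t 25.5
jig mm [-41.2  -6.4] z 0.0624 yaw-jig 1.5703 F jig [-3.8 -0.7] 1.9 t 25.75
jig mm [-41.2  -6.4] z 0.0622 yaw-jig 1.5703 F jig [-8.6 -0.5] 5.0 t 26.0
```

Converted, -0.0015 m is -0.024.

```bash
echo '[[[0.9, -0.024, 0, 0, 0, 0, 0], [0.9, 0, 0, 0, 0, 0, 0]]]' > rows.txt && python3 steer.py rows.txt>/dev/null; python3 -c "
from h import *
jig()"; echo '[[[0.9, 0.16, 0, 0, 0, 0, 0], [0.9, 0.32, 0, 0, 0, 0, 0], [0.0, 0, 0, -0.72, 0, 0, 0], [0.0, 0, 0, -0.72, 0, 0, 0], [0.0, -0.288, -0.4, 0, 0, 0, 0], [0.0, -0.288, -0.4, 0, 0, 0, 0], [0.0, -0.288, -0.4, 0, 0, 0, 0], [0.0, -0.288, -0.4, 0, 0, 0, 0]]]' > rows.txt && python3 steer.py rows.txt; echo '[[[0, 0, 0, 0, 0, 0, 0.0555], [0, 0, 0, 0, 0, 0, 0.0555], [0, 0, 0, 0, 0, 0, 0.0555], [0, 0, 0, 0, 0, 0, 0.0555], [0, 0, 0, 0, 0, 0, 0.0555], [0, 0, 0, 0, 0, 0, 0.0555], [0, 0, 0, 0, 0, 0, 0.0555], [0, 0, 0, 0, 0, 0, 0.0555]]]' > rows.txt && python3 steer.py rows.txt; echo '[[[0, 0, 0, 0, 0, 0, 0.0555], [0, 0, 0, 0.64, 0, 0, 0], [0, 0, 0, 0.4, 0, 0, 0], [0, 0, 0, 0.128, 0, 0, 0], [0, 0, 0, 0.112, 0, 0, 0], [0, 0, 0, 0, 0, 0, 0], [0, 0, 0, 0, 0, 0, 0]]]' > rows.txt && python3 steer.py rows.txt;python3 -c "
from h import *
jig()"
```

```text
jig mm [-41.1  -6.4] z 0.062 yaw-jig 1.5701 F jig [-15.8  -3. ] 10.7 t 26.25
time: 27.25
position: [0.5184, -0.01, 0.1526]
tool_rot: [0.0, -0.052, 0.999, 0.0]
ft_force: [0.3, 0.6, 0.4]
opening: -0.0
grasp_force: 0.0
time: 28.25
position: [0.5177, -0.0092, 0.1526]
tool_rot: [0.0, 0.604, 0.797, 0.0]
ft_force: [0.8, -0.1, 0.5]
opening: -0.004
grasp_force: 0.0
time: 29.12
position: [0.518, -0.0093, 0.0731]
tool_rot: [0.0, 0.669, 0.743, 0.0]
ft_force: [-0.2, -0.2, -0.7]
opening: -0.002
grasp_force: 0.0
jig mm [   4.  -106.5] z 0.0731 yaw-jig -0.0001 F jig [-0.3 -0.2] -0.7 t 29.125
```

Converted, 0.01 m is 0.16, -0.005 m is -0.08.

```bash
echo '[[[0, 0.128, -0.08, 0.024, 0, 0, 0], [0, 0.16, 0, 0, 0, 0, 0], [0, 0.096, 0, 0, 0, 0, 0], [0, 0.048, 0, 0, 0, 0, 0], [0, 0.016, 0, 0, 0, 0, 0], [0, 0.016, 0, 0, 0, 0, 0], [0, 0, 0, 0, 0, 0, 0]]]' > rows.txt && python3 steer.py rows.txt >/dev/null;python3 -c "
from h import *
jig()";echo '[[[0, 0.016, 0, 0, 0, 0, 0], [0, 0, 0, 0, 0, 0, 0]]]' > rows.txt && python3 steer.py rows.txt >/dev/null;python3 -c "
from h import *
jig()"; echo '[[[0, 0.016, 0, 0, 0, 0, 0], [0, 0, 0, 0, 0, 0, 0]]]' > rows.txt && python3 steer.py rows.txt>/dev/null;python3 -c "
from h import *
jig()"
```

```text
jig mm [ -1.4 -77.5] z 0.0709 yaw-jig -0.0002 F jig [0.5 0. ] 0.1 t 30.0
jig mm [ -1.3 -76.9] z 0.071 yaw-jig -0.0004 F jig [-0.3 -5.7] -1.5 t 30.25
jig mm [ -1.3 -76.7] z 0.071 yaw-jig -0.001 F jig [ -1.2 -13.3] -0.7 t 30.5
```

Converted, -0.06 m is -0.96, -0.05 m is -0.8.

```bash
echo '[[[0, 0.016, 0, 0, 0, 0, 0], [0, -0.08, 0, 0, 0, 0, 0], [0, -0.32, 0, 0, 0, 0, 0], [0, 0, 0, -0.8, 0, 0, 0], [0, 0, 0, -0.96, 0, 0, 0], [0, 0.48, -0.48, -0.64, 0, 0, 0], [0, 0.48, -0.48, 0, 0, 0, 0], [0, 0, 0, 0, 0, 0, 0]]]' > rows.txt && python3 steer.py rows.txt;echo '[[[0, 0, 0, 0, 0, 0, 0], [0, 0, 0, 0, 0, 0, 0]]]' > rows.txt && python3 steer.py rows.txt >/dev/null;python3 -c "
from h import *
jig();d=snap('wrist','wrist9');d2=snap('scene','scene9')
a=cv2.resize(d['img'][0:230,200:500,::-1],None,fx=1.3,fy=1.3);b=cv2.resize(d2['img'][110:270,200:470,::-1],None,fx=1.45,fy=1.45)
c=np.zeros((300,790,3),np.uint8);c[:a.shape[0],:390]=a[:,:390];c[:b.shape[0],395:395+b.shape[1]]=b[:,:395];cv2.imwrite('pics/c9.png',c)"
```

```text
time: 31.5
position: [0.4442, 0.052, 0.2217]
tool_rot: [-0.0, 0.668, 0.744, 0.001]
ft_force: [0.5, -0.5, -0.6]
opening: -0.003
grasp_force: 0.0
jig mm [-60.9 -39.8] z 0.2207 yaw-jig -0.0006 F jig [0.5 0.2] -0.8 t 31.75
```

View pics/c9.png

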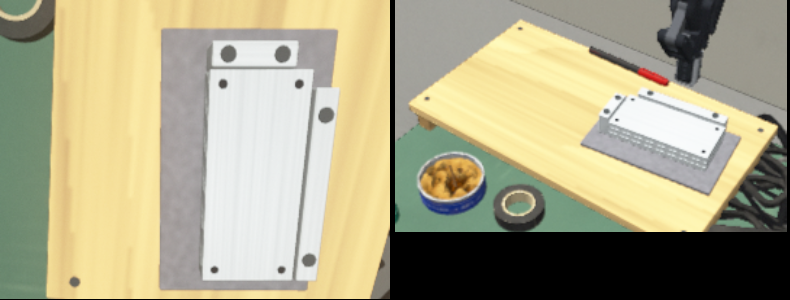

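The pile is square and flush against the stop (crop row 68) and the fence (crop column 310). The marker, tape roll and tin have not moved, so I hand the job in.

```bash
python3 -c "
from bench import bot, imaging, sense, sign_off
print(sign_off())"
```

```text
the job is handed in; nothing more can be done
None
```

I set the loose panel down on the pile and pushed all three home; in the last pictures they lie squarely stacked and flush against the fence and end stop, with the tape roll, marker and tin unmoved; I handed the job in at about 32 s, verdict not shown.

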